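# Hold the spindle lock through the belt-guard window

## Task

I want to undo the nut of the wire wheel on the bench polisher, so lock the spindle for me: with closed fingertips reach through the window in the top of the belt guard, press the spindle-lock lever inside fully down to its stop, and finish while still holding it down. Do not touch the guard on the way, and only push the lever: nothing is to be gripped or lifted, and the other things on the bench stay where they are.

Things in the scene. Friction and masses are not known exactly. Their poses are not given: they have to be found in the camera images.
- window (a point): centre of the rectangular window in the flat, level top of the belt guard, at the height of the window's upper edge (225 mm above the bench). The window is 120 mm long along this frame's x and 90 mm wide along its y (measured to the middle of a 6 mm thick black rubber edge strip, so the free opening is 114 x 84 mm); z is up. x is the long direction of the guard, pointing from the spindle (robot side) to the motor (far side)
- guard: blue sheet-steel belt guard, a closed box round pulleys and belt; its origin is on the bench straight below the window's centre, axes as for the window. It spans x -100 to +320 mm, y -68 to +68 mm and 20 to 225 mm above the bench; the top is level from x -75 to +110 mm and slopes down beyond. Nothing of the polisher is higher than the guard's top; the motor and the wire wheel are on its -y side, out to y = -270 mm. It is fixed and must not be touched
- lever_pad (a point): centre of the upper face of the spindle-lock lever's flat steel finger pad, 36 mm (x) by 28 mm (y), straight below the window's centre and 25 mm below the window's upper edge when the lever is up. The lever is a steel bar 16 mm wide that runs from the pad along +x to its pivot 78 mm away and turns about the guard's y axis, so that the pad goes down about 13 mm to the stop; nothing else lies within 25 mm beside the pad or in front of it
- lock_lever (a joint): angle of the spindle-lock lever, rad: 0 = up (sprung back), 0.165 = fully down on its stop, pawl in the notched disc. A return spring lifts it: about 3 N at the pad to start it moving, about 8 N to hold it at the stop
- spanner: loose open-ended spanner, 190 mm long, flat on the bench beside the wire wheel; bystander
- flange: loose steel flange ring, 64 mm across, 14 mm thick, flat on the bench on the guard's +y side; bystander
- tin: loose tin, 68 mm across, 75 mm tall, upright on the bench on the guard's +y side; bystander
- carburettor: loose aluminium carburettor, about 90 x 56 x 103 mm, on the left of the bench; bystander
- bar_grip: loose black rubber handlebar grip, 121 mm long, 38 mm across, lying on the left of the bench; bystander
- indicator: loose round indicator lamp with orange lens, 68 mm across, 48 mm tall, on the right of the bench; bystander
- screwdriver: loose screwdriver, 200 mm long, lying on the right of the bench; bystander
- spare_wheel: loose spare wire wheel, 150 mm across, 20 mm thick, flat on the right of the bench; bystander

How it is judged:
By the outcome, as a careful person would: the job done as asked, in the order asked, and still so for the second after the job is handed in, while the arm keeps its last pose, push and grip.
It also fails if it takes over 27 s, if anything falls off the work surface, if the arm or the gripper's body presses on something with over 40 N, if the wrist force passes 120 N, or if a joint passes its speed limit or range.

## Robot

A 6-joint arm with a two-finger parallel gripper is mounted at the origin on the work surface. World frame = base frame: x ahead of the robot, y to its left, z up, the work surface at z = 0. Lengths are in m, angles in rad, forces in N, time in s.
With the tool pointing down it reaches from about 0.3 to 0.95 m from the base axis. Payload 3.1 kg.
Tool frame: the origin (TCP) lies midway between the tips of the shut fingers; the grasp point (between the pads) lies 19 mm behind it; z points along the fingers, y is the direction in which the jaws open and shut (so a half turn about z gives the same grasp; the last joint's range is limited). The gripper opens to 85 mm and grips with 20 to 120 N. Pads are 22 mm wide; open, the fingers measure 114 mm over their backs; the gripper's body (76 mm by 85 mm) begins 54 mm behind the grasp point. The pads swing forward as they close: fully open they stand 13 mm farther back than shut.
Start: joints at [1.217, 0.308, 1.634, -0, 1.2, -0.07], TCP at [0.175, 0.6, 0.231] pointing down, gripper open.
Joint ranges: [-3.06, 3.06], [-0.79, 1.96], [0.05, 2.63], [-1.19, 4.34], [0.05, 2.64], [-2.94, 2.94]. Speed limits (rad/s): [2.79, 2.79, 3.14, 3.14, 3.14, 3.14].

## Interface

Orientations are given as a rotation vector (axis times angle).
In Python, from bench import env gives the robot as it stands.
- The arm moves only by the shell command python3 -m handwheel 'ROWS' [FORCE]. ROWS is JSON, a list of rows, each a list of 3 entries, a list of its own where there are three numbers: the shift along the tool's x, y, z in mm, then the turn, a rotation vector about the tool's x, y, z in degrees, then the gripper command: -1 is fully open, 1 is shut, values between are in proportion. A call has exactly 10 rows; each row shifts and turns the pose as measured when the row begins, along the tool's axes as they then stand; what a row does not reach is not made up. A row lasts 1/10 s, in which the tool goes at most 50 mm and 8.59 degrees, less where a joint would pass 70% of its speed; a pose out of reach is approached as far as the arm can. A call is refused whole if a number of a shift passes 50 or a number of a turn 8.59, either way. A call with a gripper value outside its range is refused whole. The fingers move at their own pace and stop on an object; FORCE is the grip in N (left out, the last holds). Time passes only in rows, so rows that do not move let the fingers close, or fill a call up. It gives the time, the measured TCP pose, the force and the opening at its end, in the units of the state.
- env.get_obs(): the state, without advancing time (a new reading comes with each control period).
- env.capture(name): name is "side" or "top" or "wrist"; returns the picture (420x560x3 uint8, red, green, blue); there is no depth.
- env.get_calibration(name): a dict with "fovy" (degrees; the focal length in pixels is half the picture's height over the tangent of half this angle, whatever the lens; pixels are square), "cx", "cy" (the principal point, pixels), "R" (3x3) and "t" (3): a world point X has camera coordinates R X + t; the wrist camera has in their place "T_tool_cam" (4x4, takes a point from camera to tool coordinates, whose origin is the TCP and whose axes are the flange's). Camera axes: x right, y down, z forward; pixel columns grow to the right and rows downward; lengths in m; the calibration is good to about 2 mm. A picture is of the moment at which its call begins: read the wrist's pose just before it. get_calibration takes no time and is no camera call.
- env.close_job(): hands the job in, once; it reports no verdict.
The state is a dict: "t": time; "joints": joint angles; "joint_vel": joint speeds; "effort": joint torques, N m; "eef_pos": TCP position; "tool_rot": TCP orientation; "ft_force": force on the tool from outside, world axes, zero at the start; "moment": the same for the moment, N m; "width": opening from 0.0 (shut) to 1.0 (fully open).
Only numpy, scipy, OpenCV 4.12 (cv2) and the standard library are available. Lean on these libraries where they do the work, as an engineer would, in place of code of your own. Each camera call takes 0.05 s, during which the arm holds its last target.

## Working session

There is one attempt and no reset: what is moved stays moved. The work goes in short steps, Python scripts to look and compute and a shell command to move; the robot and the scene stay as the last step left them, time stands still between calls to the robot, and variables do not carry over. Pictures are saved under pics/ and viewed, and the job is handed in when it is done.

```bash
ls; mkdir -p pics; python3 - <<'E'
from bench import env
import cv2
o=env.get_obs()
for k,v in o.items(): print(k,v)
for n in ("side","top","wrist"):
    im=env.capture(n); cv2.imwrite(f"pics/{n}0.png",im[:,:,::-1]); print(n,env.get_calibration(n))
E
```

```text
pics
t 0.0
joints [ 1.21730995e+00  3.09012305e-01  1.63516937e+00  2.44832320e-05
  1.19968303e+00 -6.97064643e-02]
joint_vel [ 1.03742697e-04  5.84341785e-05  3.16204306e-05  1.12444149e-03
  1.27251712e-03 -2.62346639e-04]
effort [ 3.73069861e-04 -4.15254164e+01 -2.76669431e+01 -1.91218428e-04
  1.02185231e-02  9.64297953e-06]
eef_pos [0.17473478 0.59923736 0.2300507 ]
tool_rot [-0.44420916 -3.10952287  0.00348125]
ft_force [ 1.12397664 -0.28193724  0.05158927]
moment [-0.01884642  0.06072709 -0.00904856]
width 1.001546253633748
side {'fovy': 56.20916973206704, 'cx': 276.1424032708491, 'cy': 210.56308766185472, 'R': array([[ 0.95563729, -0.29417174, -0.01484447],
       [-0.22553321, -0.69838345, -0.67926087],
       [ 0.18945222,  0.65247494, -0.73374676]]), 't': array([-0.51357214,  0.21334318,  1.51629732])}
top {'fovy': 45.5480958953973, 'cx': 276.3785340182979, 'cy': 209.7804346264891, 'R': array([[ 0.01565553, -0.99986997, -0.00386683],
       [-0.97737894, -0.01448737, -0.21099888],
       [ 0.21091543,  0.00708265, -0.97747865]]), 't': array([-0.05953013,  0.56459904,  1.64291493])}
wrist {'fovy': 59.85551078481585, 'cx': 277.6495742526751, 'cy': 203.83225933530824, 'T_tool_cam': array([[-9.41239158e-04, -9.60846467e-01, -2.77079736e-01,
         6.92008259e-02],
       [ 9.99999541e-01, -9.53812814e-04, -8.94004496e-05,
        -8.29205447e-04],
       [-1.78382096e-04, -2.77079693e-01,  9.60846924e-01,
        -1.42043882e-01],
       [ 0.00000000e+00,  0.00000000e+00,  0.00000000e+00,
         1.00000000e+00]])}
```

View pics/side0.png

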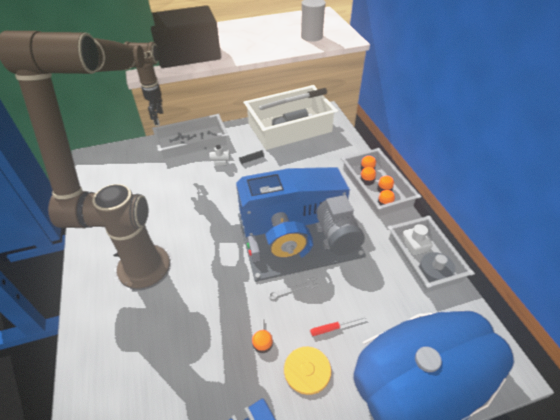

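View pics/top0.png

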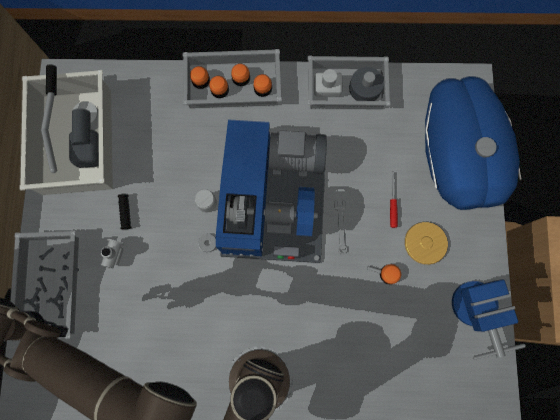

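View pics/wrist0.png

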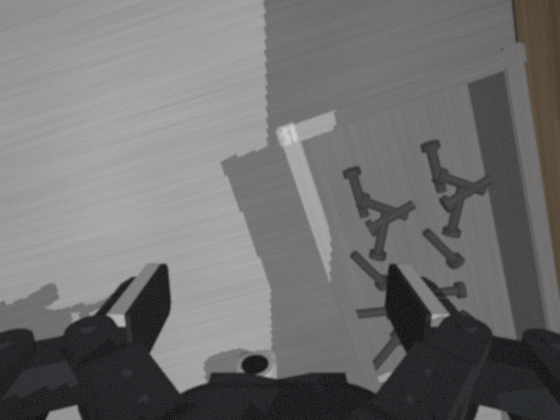

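The top view shows the guard at cols 218–270, rows 121–255, with the window near (240,213). In the side view the window is near (266,185). I'll zoom in on both.

```bash
python3 - <<'E'
import cv2,numpy as np
a=cv2.imread("pics/top0.png")[180:265,205:290]; b=cv2.imread("pics/side0.png")[160:220,225:310]
a=cv2.resize(a,None,fx=7,fy=7,interpolation=cv2.INTER_NEAREST)
b=cv2.resize(b,None,fx=7,fy=7,interpolation=cv2.INTER_NEAREST)
cv2.imwrite("pics/topz.png",a);cv2.imwrite("pics/sidez.png",b)
E
```

```text
(no output)
```

View pics/topz.png

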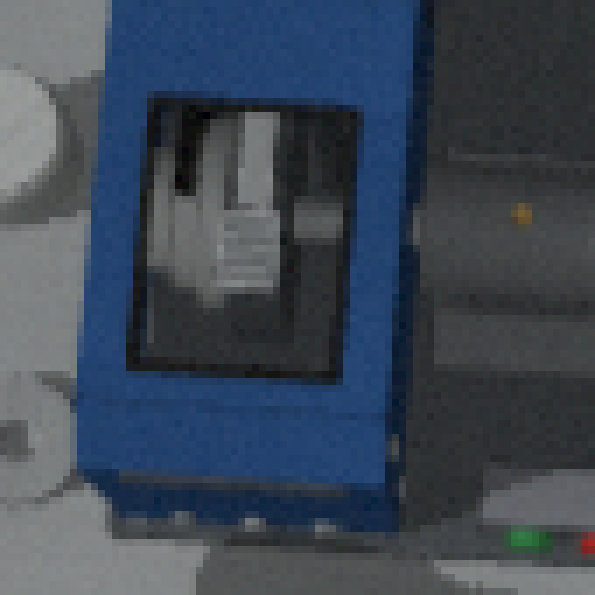

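View pics/sidez.png

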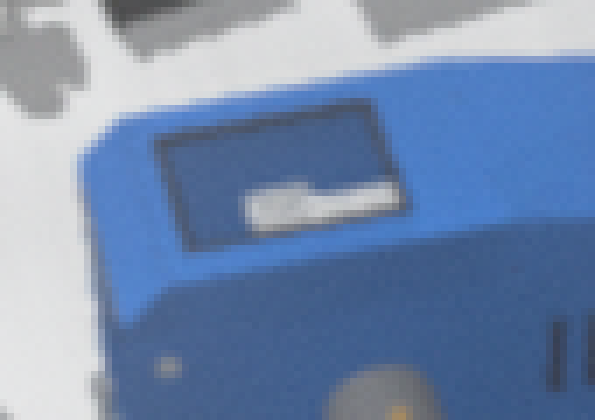

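The zoomed top view gives mid-strip corners at about (153,100), (358,110), (338,377) and (131,365). The side zoom gives about (160,140), (370,103), (405,208) and (190,247). I'll cast these onto z=0.225 and also triangulate.

```bash
cat > h.py <<'E'
import numpy as np, cv2
from bench import env
from scipy.spatial.transform import Rotation as Rn
def K(c): 
    f=210/np.tan(np.radians(c["fovy"]/2)); return np.array([[f,0,c["cx"]],[0,f,c["cy"]],[0,0,1]])
def pose(name,o=None):
    c=env.get_calibration(name)
    if name!="wrist": return K(c),c["R"],c["t"]
    T=np.eye(4);T[:3,:3]=Rn.from_rotvec(o["tool_rot"]).as_matrix();T[:3,3]=o["eef_pos"]
    W=np.linalg.inv(T@c["T_tool_cam"]); return K(c),W[:3,:3],W[:3,3]
def cast(P,uv,z):
    Km,R,t=P; C=-R.T@t; out=[]
    for u,v in uv:
        d=R.T@np.linalg.solve(Km,[u,v,1]); out.append(C+d*(z-C[2])/d[2])
    return np.array(out)
def proj(P,X):
    Km,R,t=P; p=Km@(R@np.asarray(X)+t); return p[:2]/p[2]
E
python3 - <<'E'
from h import *
# order: near(+y left),far left,far right,near right
t=np.array([(131,365),(153,100),(358,110),(338,377)])/7+[205,180]-.5+.0
s=np.array([(160,140),(370,103),(405,208),(190,247)])/7+[225,160]-.5
Pt,Ps=pose("top"),pose("side")
for P,uv in((Pt,t),(Ps,s)):
    X=cast(P,uv,.225);print(X.round(4));print("c",X.mean(0),"len",[np.linalg.norm(X[i]-X[(i+1)%4]).round(4) for i in range(4)])
    dx=X[1]+X[2]-X[0]-X[3];dy=X[0]+X[1]-X[2]-X[3];print(np.degrees([np.arctan2(dx[1],dx[0]),np.arctan2(-dy[0],dy[1])]))
M=[P[0]@np.c_[P[1],P[2]] for P in(Pt,Ps)]
X=cv2.triangulatePoints(M[0],M[1],t.T.copy(),s.T.copy());print((X[:3]/X[3]).T.round(4))
# pad in top, zoomed
p=np.array([(219,208),(281,212),(278,290),(215,284)])/7+[205,180]-.5
X=cast(Pt,p,.2);print("pad",X.mean(0),X.round(3))
p=np.array([(247,188),(308,183),(318,225),(257,233)])/7+[225,160]-.5
X=cast(Ps,p,.2);print("pad",X.mean(0),X.round(3))
E
```

```text
[[0.4595 0.1084 0.225 ]
 [0.5781 0.1032 0.225 ]
 [0.5749 0.0126 0.225 ]
 [0.4556 0.0184 0.225 ]]
c [0.51702251 0.06066847 0.225     ] len [np.float64(0.1188), np.float64(0.0907), np.float64(0.1195), np.float64(0.0901)]
[-2.6381402  -2.26320331]
[[0.4589 0.1092 0.225 ]
 [0.5774 0.1024 0.225 ]
 [0.5704 0.0167 0.225 ]
 [0.4535 0.0236 0.225 ]]
c [0.51502766 0.06298147 0.225     ] len [np.float64(0.1187), np.float64(0.0859), np.float64(0.1171), np.float64(0.0857)]
[-3.33864202 -4.13997036]
[[0.4591 0.1083 0.2258]
 [0.5781 0.1033 0.2242]
 [0.5719 0.0125 0.2298]
 [0.4537 0.0181 0.2308]]
pad [0.51700341 0.06113929 0.2       ] [[0.535 0.075 0.2  ]
 [0.534 0.047 0.2  ]
 [0.498 0.047 0.2  ]
 [0.501 0.075 0.2  ]]
pad [0.51454147 0.06274626 0.2       ] [[0.5   0.083 0.2  ]
 [0.533 0.077 0.2  ]
 [0.529 0.043 0.2  ]
 [0.496 0.048 0.2  ]]
```

Both views agree: window centre is at about (0.516, 0.061), with the guard yawed about −3°. I'll align the jaw direction (tool y) with the guard's long axis. First I'll rise, turn +77° about tool z and shut the fingers.

```bash
python3 -m handwheel '[[[0,0,-8],[0,0,7.7],1],[[0,0,-8],[0,0,7.7],1],[[0,0,-8],[0,0,7.7],1],[[0,0,-8],[0,0,7.7],1],[[0,0,-8],[0,0,7.7],1],[[0,0,-8],[0,0,7.7],1],[[0,0,-8],[0,0,7.7],1],[[0,0,-8],[0,0,7.7],1],[[0,0,-8],[0,0,7.7],1],[[0,0,-8],[0,0,7.7],1]]' 40; cat > rel.py <<'E'
from h import *
def rel(X,yaw):
    o=env.get_obs();R=Rn.from_rotvec(o["tool_rot"]).as_matrix()
    print("t",o["t"],"pos",o["eef_pos"].round(4),"w",o["width"],"F",o["ft_force"].round(2))
    print("yaw of tool y",np.degrees(np.arctan2(R[1,1],R[0,1])),"z axis",R[:,2].round(4))
    print("shift mm tool",(R.T@(np.array(X)-o["eef_pos"])*1000).round(1))
    y=np.radians(yaw);Rt=np.array([[-np.sin(y),np.cos(y),0],[np.cos(y),np.sin(y),0],[0,0,-1]]).T
    Rt=np.column_stack([[-np.sin(y),np.cos(y),0],[np.cos(y),np.sin(y),0],[0,0,-1]])
    print("turn deg",np.degrees(Rn.from_matrix(R.T@Rt).as_rotvec()).round(2))
E
python3 -c "
from rel import *
rel([.516,.0615,.30],-3)"
```

```text
t: 1.15
eef_pos: [0.1733, 0.5954, 0.3052]
tool_rot: [2.336, 2.088, -0.024]
ft_force: [0.2, 0.3, 0.1]
width: 0.002
t 1.15 pos [0.1733 0.5954 0.3052] w 0.0023021422887649634 F [0.23 0.33 0.14]
yaw of tool y -6.417375812337351 z axis [-0.0059 -0.016  -0.9999]
shift mm tool [-492.1  400.2   11.8]
turn deg [-0.26  0.94 -3.42]
```

```bash
python3 -m handwheel '[[[-35,28,0],[0,0,0],1],[[-35,28,0],[0,0,0],1],[[-35,28,0],[0,0,0],1],[[-35,28,0],[0,0,0],1],[[-35,28,0],[0,0,0],1],[[-35,28,0],[0,0,-3.4],1],[[-35,28,0],[0,0,0],1],[[-35,28,0],[0,0,0],1],[[-35,28,0],[0,0,0],1],[[-35,28,0],[0,0,0],1]]'; 
python3 -c "
from rel import *
rel([.516,.0615,.30],-3)"
```

```text
t: 2.15
eef_pos: [0.4255, 0.2134, 0.3071]
tool_rot: [2.262, 2.172, -0.022]
ft_force: [0.8, 0.1, 0.2]
width: 0.001
t 2.15 pos [0.4255 0.2134 0.3071] w 0.0006534927790016739 F [0.8  0.15 0.24]
yaw of tool y -2.339423639430806 z axis [-0.006  -0.0136 -0.9999]
shift mm tool [-148.    96.7    8.6]
turn deg [-0.31  0.79  0.66]
```

```bash
python3 -m handwheel '[[[-20,24,0],[0.8,0.8,0.6],1],[[-20,24,0],[0,0,0],1],[[-20,24,0],[0,0,0],1],[[-20,24,0],[0,0,0],1],[[-10,5,0],[0,0,0],1],[[0,0,0],[0,0,0],1],[[0,0,0],[0,0,0],1],[[0,0,0],[0,0,0],1],[[0,0,0],[0,0,0],1],[[0,0,0],[0,0,0],1]]'; 
python3 -c "
from rel import *
rel([.516,.0615,.30],-3)
im=env.capture('wrist');cv2.imwrite('pics/w1.png',im[:,:,::-1])"
```

```text
t: 3.15
eef_pos: [0.5228, 0.1112, 0.3035]
tool_rot: [-2.271, -2.144, 0.025]
ft_force: [-0.2, 0.5, 0.1]
width: -0.003
t 3.15 pos [0.5228 0.1112 0.3035] w -0.003058458977563374 F [-0.19  0.46  0.08]
yaw of tool y -3.3105124469802485 z axis [-0.0245  0.0023 -0.9997]
shift mm tool [-50.   -3.9   3.6]
turn deg [-1.41 -0.05 -0.31]
```

View pics/w1.png

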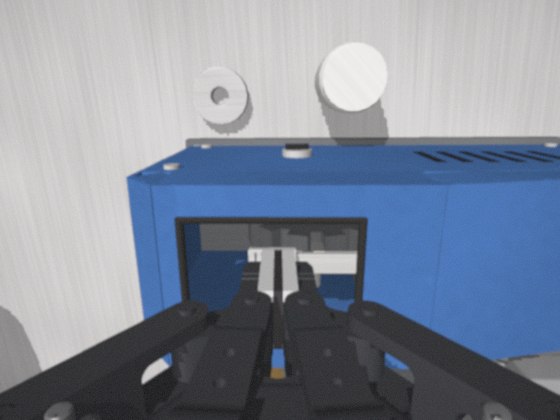

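The wrist view shows the window's +y edge at row ~220, cols 181–364, and the pad at about (272,252), partly behind the fingers. I'll refine from that and check the finger profile in the side view.

```bash
python3 - <<'E'
from rel import *
im=cv2.imread('pics/w1.png')
cv2.imwrite('pics/w1z.png',cv2.resize(im[200:340,160:390],None,fx=3.4,fy=3.4,interpolation=cv2.INTER_NEAREST))
s=env.capture('side')[:,:,::-1]; P=pose('side'); u=proj(P,env.get_obs()["eef_pos"]); print(u)
x,y=int(u[0]),int(u[1])
cv2.imwrite('pics/s1z.png',cv2.resize(s[y-60:y+60,x-60:x+70],None,fx=5,fy=5,interpolation=cv2.INTER_CUBIC))
E
```

```text
[262.48593688 159.99123126]
```

View pics/w1z.png

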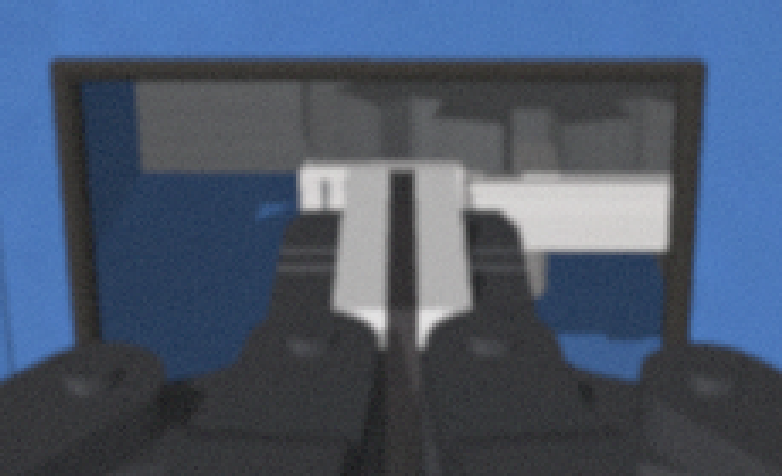

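View pics/s1z.png

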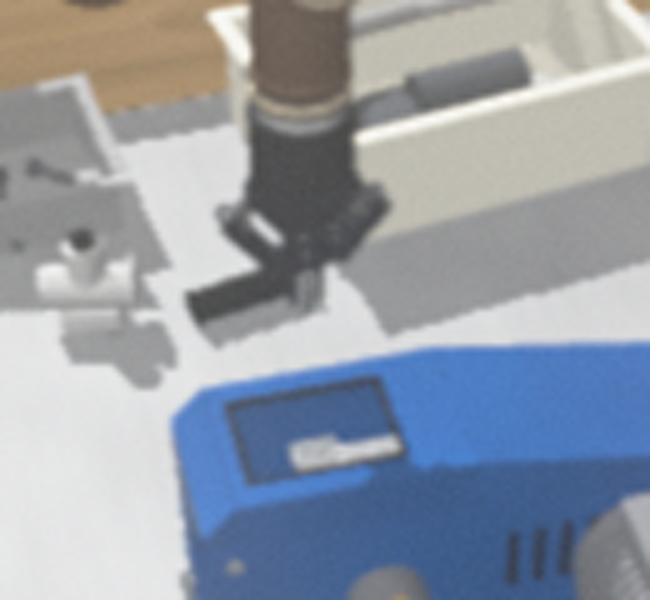

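```bash
python3 - <<'E'
from rel import *
o=env.get_obs()
P=pose('wrist',o)
f=lambda a:np.array(a)/3.4+[160,200]-.5
X=cast(P,f([(66,70),(690,70)]),.225);print(X,np.linalg.norm(X[1]-X[0]))
d=X[1]-X[0];d/=np.linalg.norm(d);print("yaw",np.degrees(np.arctan2(d[1],d[0])),"centre",X.mean(0)-.045*np.array([-d[1],d[0],0]))
p=cast(P,f([(300,163),(465,163)]),.2);print(p,"pad c",p.mean(0)-.014*np.array([-d[1],d[0],0]))
# knuckle, points in tool frame at x=0 plane
c=env.get_calibration('wrist');T=c["T_tool_cam"]
for u in [(75,350),(160,360),(645,350),(720,350),(285,215),(525,215),(240,345),(575,350),(400,170),(345,165)]:
    r=T[:3,:3]@np.linalg.solve(K(c),[*f(u),1]); print(u,[(T[:3,3]+r*(xx-T[0,3])/r[0]).round(3) for xx in (0.011,)])
E
```

```text
[[0.45839804 0.10931097 0.225     ]
 [0.57547969 0.10339172 0.225     ]] 0.11723118072952035
yaw -2.894216588937524 centre [0.51466672 0.06140875 0.225     ]
[[0.49767209 0.07789451 0.2       ]
 [0.53290577 0.0761884  0.2       ]] pad c [0.51458204 0.06305931 0.2       ]
(75, 350) [array([ 0.011, -0.028, -0.046])]
(160, 360) [array([ 0.011, -0.02 , -0.047])]
(645, 350) [array([ 0.011,  0.022, -0.046])]
(720, 350) [array([ 0.011,  0.029, -0.046])]
(285, 215) [array([ 0.011, -0.012, -0.018])]
(525, 215) [array([ 0.011,  0.014, -0.018])]
(240, 345) [array([ 0.011, -0.013, -0.045])]
(575, 350) [array([ 0.011,  0.016, -0.046])]
(400, 170) [array([ 0.011,  0.001, -0.006])]
(345, 165) [array([ 0.011, -0.006, -0.005])]
```

Wrist gives centre (0.515, 0.062) and yaw −2.9°, in agreement with the fixed cameras. The fingers stay within ±30 mm out to 46 mm behind the tips, so they clear the opening. Next I'll centre above the window.

```bash
python3 -m handwheel '[[[-15,-2,0],[-1.2,0,0],1],[[-15,-2,0],[0,0,0],1],[[-15,-2,0],[0,0,0],1],[[-5,-1,0],[0,0,0],1],[[0,0,0],[0,0,0],1],[[0,0,5],[0,0,0],1],[[0,0,5],[0,0,0],1],[[0,0,5],[0,0,0],1],[[0,0,5],[0,0,0],1],[[0,0,0],[0,0,0],1]]'; 
python3 -c "
from rel import *
rel([.515,.062,.20],-2.9)"
```

```text
t: 4.25
eef_pos: [0.5112, 0.0574, 0.2817]
tool_rot: [-2.283, -2.156, 0.001]
ft_force: [0.3, -0.2, -0.1]
width: -0.001
t 4.25 pos [0.5112 0.0574 0.2817] w -0.0009313095867967627 F [ 0.3  -0.25 -0.08]
yaw of tool y -3.282945243977841 z axis [-1.5e-03  4.0e-04 -1.0e+00]
shift mm tool [ 4.7  3.6 81.7]
turn deg [-0.09 -0.02 -0.38]
```

```bash
python3 -m handwheel '[[[3,2,5],[0,0,-0.3],1],[[2,2,6],[0,0,0],1],[[0,0,6],[0,0,0],1],[[0,0,6],[0,0,0],1],[[0,0,6],[0,0,0],1],[[0,0,6],[0,0,0],1],[[0,0,6],[0,0,0],1],[[0,0,6],[0,0,0],1],[[0,0,0],[0,0,0],1],[[0,0,0],[0,0,0],1]]'; 
python3 - <<'E'
from rel import *
rel([.515,.062,.20],-2.9)
o=env.get_obs()
im=env.capture('wrist');cv2.imwrite('pics/w2.png',im[:,:,::-1])
s=env.capture('top')[:,:,::-1];
cv2.imwrite('pics/t2z.png',cv2.resize(s[160:265,195:300],None,fx=5,fy=5,interpolation=cv2.INTER_CUBIC))
E
```

```text
t: 5.25
eef_pos: [0.5155, 0.0632, 0.2294]
tool_rot: [-2.275, -2.163, 0.003]
ft_force: [0.3, 0.7, -0.0]
width: 0.002
t 5.25 pos [0.5155 0.0632 0.2294] w 0.0024416313062102543 F [ 0.28  0.72 -0.01]
yaw of tool y -2.902677584672088 z axis [-3.2e-03  4.0e-04 -1.0e+00]
shift mm tool [-1.3 -0.3 29.5]
turn deg [-0.18 -0.01 -0.  ]
```

View pics/w2.png

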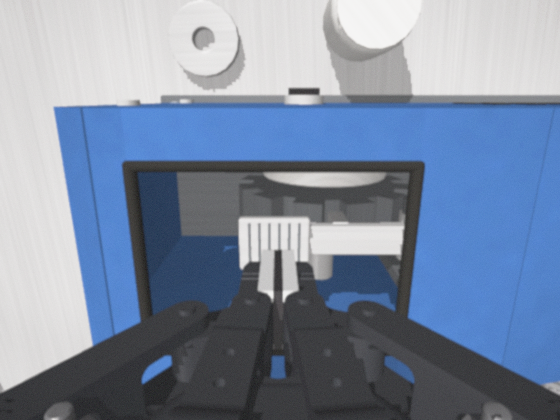

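View pics/t2z.png

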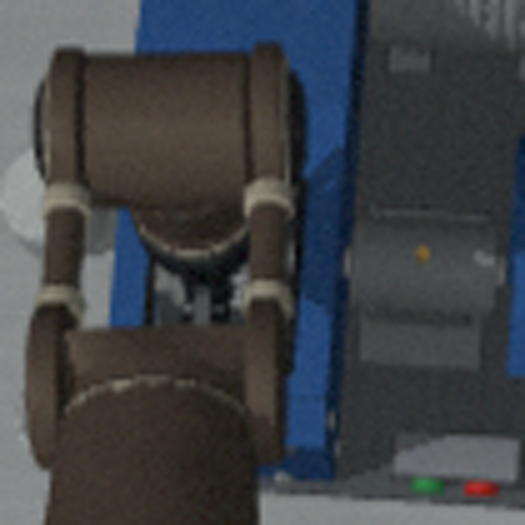

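The wrist view shows the window's +y edge at row 166 (cols 131–417), the pad at cols 240–310 and the fingers at col 278. I'll recheck the y position by casting these.

```bash
python3 - <<'E'
from rel import *
P=pose('wrist',env.get_obs())
X=cast(P,[(131,166),(417,166)],.225);print(X,X.mean(0)-[-.0023*-1,.045,0])
X=cast(P,[(240,217),(310,217),(240,269)],.2);print(X,X[:2].mean(0)-[.0007,.014,0])
E
```

```text
[[0.45904419 0.10923622 0.225     ]
 [0.57511983 0.10332028 0.225     ]] [0.51478201 0.06127825 0.225     ]
[[0.49838877 0.0771859  0.2       ]
 [0.53299638 0.0754413  0.2       ]
 [0.49612398 0.04900756 0.2       ]] [0.51499258 0.0623136  0.2       ]
```

Pad centre comes out at (0.515, 0.062), and the tool is within about 1 mm of it. Lowering now to just above the pad (z≈0.203), correcting tool x by −1 mm.

```bash
python3 -m handwheel '[[[-1,0,4],[0,0,0],1],[[0,0,4],[0,0,0],1],[[0,0,4],[0,0,0],1],[[0,0,4],[0,0,0],1],[[0,0,4],[0,0,0],1],[[0,0,3],[0,0,0],1],[[0,0,3],[0,0,0],1],[[0,0,2],[0,0,0],1],[[0,0,0],[0,0,0],1],[[0,0,0],[0,0,0],1]]'; 
python3 -c "
from rel import *
rel([.515,.062,.187],-2.9)"
```

```text
t: 6.35
eef_pos: [0.5162, 0.0622, 0.2002]
tool_rot: [-2.276, -2.164, 0.001]
ft_force: [0.3, 0.4, 0.9]
width: 0.001
t 6.35 pos [0.5162 0.0622 0.2002] w 0.001065142854500831 F [0.34 0.36 0.88]
yaw of tool y -2.8990148756953555 z axis [-1.e-03  5.e-04 -1.e+00]
shift mm tool [-0.3 -1.2 13.2]
turn deg [-0.06 -0.02  0.  ]
```

```bash
python3 -m handwheel '[[[0,-1,2],[0,0,0],1],[[0,0,2],[0,0,0],1],[[0,0,2],[0,0,0],1],[[0,0,2],[0,0,0],1],[[0,0,2],[0,0,0],1],[[0,0,2],[0,0,0],1],[[0,0,1],[0,0,0],1],[[0,0,1],[0,0,0],1],[[0,0,1],[0,0,0],1],[[0,0,1],[0,0,0],1]]'; 
python3 -c "
from rel import *
rel([.515,.062,.187],-2.9)"
```

```text
t: 7.35
eef_pos: [0.5154, 0.0623, 0.1934]
tool_rot: [-2.276, -2.165, 0.0]
ft_force: [-2.8, -0.5, 7.1]
width: -0.0
t 7.35 pos [0.5154 0.0623 0.1934] w -0.00012801227494932011 F [-2.78 -0.53  7.14]
yaw of tool y -2.869678137153863 z axis [-2.e-04 -0.e+00 -1.e+00]
shift mm tool [-0.3 -0.4  6.4]
turn deg [-0.01  0.    0.03]
```

```bash
python3 -m handwheel '[[[0,0,3],[0,0,0],1],[[0,0,3],[0,0,0],1],[[0,0,3],[0,0,0],1],[[0,0,3],[0,0,0],1],[[0,0,3],[0,0,0],1],[[0,0,3],[0,0,0],1],[[0,0,3],[0,0,0],1],[[0,0,3],[0,0,0],1],[[0,0,3],[0,0,0],1],[[0,0,3],[0,0,0],1]]'; 
python3 -c "
from rel import *
rel([.515,.062,.187],-2.9)"
```

```text
t: 8.35
eef_pos: [0.5153, 0.0623, 0.1879]
tool_rot: [-2.274, -2.166, 0.004]
ft_force: [-6.9, -0.8, 16.1]
width: 0.003
t 8.35 pos [0.5153 0.0623 0.1879] w 0.002832350024789487 F [-6.9  -0.8  16.05]
yaw of tool y -2.7960952145226234 z axis [-0.0026 -0.0013 -1.    ]
shift mm tool [-0.3 -0.2  0.9]
turn deg [-0.15  0.08  0.1 ]
```

```bash
python3 -m handwheel '[[[0,0,4],[0,0,0],1],[[0,0,4],[0,0,0],1],[[0,0,4],[0,0,0],1],[[0,0,4],[0,0,0],1],[[0,0,4],[0,0,0],1],[[0,0,4],[0,0,0],1],[[0,0,4],[0,0,0],1],[[0,0,4],[0,0,0],1],[[0,0,4],[0,0,0],1],[[0,0,4],[0,0,0],1]]'; 
python3 - <<'E'
from rel import *
rel([.515,.062,.187],-2.9)
o=env.get_obs();print(o["moment"])
im=env.capture('wrist');cv2.imwrite('pics/w3.png',im[:,:,::-1])
rel([.515,.062,.187],-2.9)
s=env.capture('side')[:,:,::-1];
cv2.imwrite('pics/s3z.png',cv2.resize(s[110:230,210:350],None,fx=5,fy=5,interpolation=cv2.INTER_CUBIC))
E
```

```text
t: 9.35
eef_pos: [0.5153, 0.0623, 0.1877]
tool_rot: [-2.272, -2.168, 0.01]
ft_force: [-9.3, -0.3, 21.7]
width: 0.001
t 9.35 pos [0.5153 0.0623 0.1877] w 0.0007639766034808373 F [-9.28 -0.25 21.66]
yaw of tool y -2.6836971462839485 z axis [-0.0056 -0.0035 -1.    ]
shift mm tool [-0.3 -0.3  0.7]
turn deg [-0.31  0.22  0.22]
[-0.12501428  1.43020556  0.01221531]
t 9.4 pos [0.5153 0.0623 0.1877] w -0.003069667424751925 F [-8.09 -1.6  20.11]
yaw of tool y -2.683749751472942 z axis [-0.0056 -0.0035 -1.    ]
shift mm tool [-0.3 -0.3  0.7]
turn deg [-0.31  0.22  0.22]
```

View pics/w3.png

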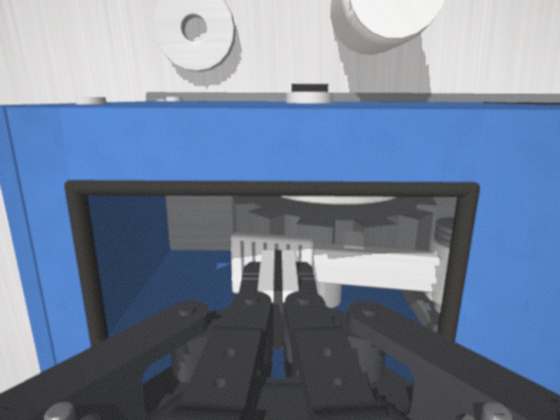

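View pics/s3z.png

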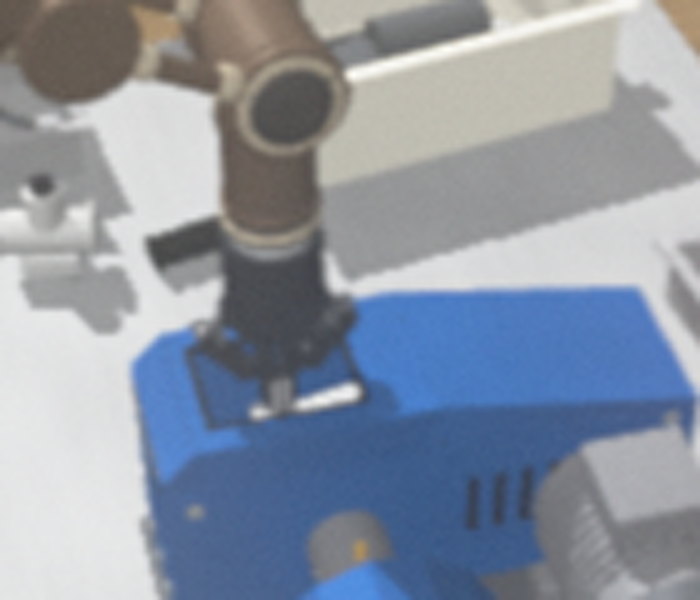

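The z reading stopped at 0.1877 while force rose from 16 to about 21 N, so the lever is on its stop. In the wrist view the pad is tilted down and the fingers are clear of the window edges. One last stability check, then I'll hand in.

```bash
python3 - <<'E'
from rel import *
rel([.515,.062,.187],-2.9)
for i in range(6): env.capture('top')
rel([.515,.062,.187],-2.9)
o=env.get_obs()
if o["ft_force"][2]>14 and o["eef_pos"][2]<.1885: print(env.close_job())
E
```

```text
t 9.45 pos [0.5153 0.0623 0.1877] w 0.002182629650251027 F [-9.55  0.16 20.53]
yaw of tool y -2.68115844069298 z axis [-0.0056 -0.0035 -1.    ]
shift mm tool [-0.3 -0.3  0.7]
turn deg [-0.31  0.22  0.22]
t 9.75 pos [0.5153 0.0623 0.1877] w 0.001100959675857235 F [-8.52 -0.86 20.63]
yaw of tool y -2.682775278722744 z axis [-0.0055 -0.0035 -1.    ]
shift mm tool [-0.3 -0.3  0.7]
turn deg [-0.31  0.21  0.22]
the job is handed in; nothing more can be done
None
```

The spindle-lock lever is pressed down to its stop, and the job was handed in at about 9.75 s with the closed fingertips still holding it there.

- **Locating:** I found the window and lever pad in the top, side and wrist views. They agreed to about 2 mm; the pad is at about (0.515, 0.062) m with the guard turned about −2.9°. I then went down through the middle of the window.
- **At the stop:** The last 1 s of pressing raised the push from 16 to about 21 N but lowered the tip only 0.2 mm, to z = 0.1877 m. That is about 12.5 mm below first contact, against the 13 mm stated. The lever's angle cannot be read directly, so the stop is inferred from this and from the pad's visible tilt.
- **Holding:** The push stayed at about 20.5 N with no movement over the last 0.4 s before hand-in.
- **Not touching:** I saw no contact force on the way down, and the wrist view showed the fingers clear of the visible window edges; its near (−y) edge was hidden behind the gripper. I did not check every other item on the bench afterwards, but the arm passed well above them.
- **Sideways force:** About 9 N along x shows while holding, probably because the pad is tilted where the fingertips push on it. The force stays well inside the limits.

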